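Unstack power supply parts and put each in its place

ROBOT

A 6-joint arm with a two-finger parallel gripper is mounted at the origin on the work surface. World frame = base frame: x ahead of the robot, y to its left, z up, the work surface at z = 0. Lengths are in m, angles in rad, forces in N, time in s.
With the tool pointing down it reaches from about 0.375 to 0.925 m from the base axis. Payload 5.7 kg.
Tool frame: the origin (TCP) lies midway between the tips of the shut fingers; the grasp point (between the pads) lies 19 mm behind it (r.grip_point_offset is the z of the grasp point in the tool frame, in m); z points along the fingers, y is the line along which they close (so a half turn about z gives the same grasp; the last joint's range is limited). The gripper opens to 85 mm and grips with 20 to 120 N. Pads are 22 mm wide; open, the fingers measure 114 mm over their backs; the gripper's body (76 mm by 85 mm) begins 54 mm behind the grasp point. The pads swing forward as they close: fully open they stand 13 mm farther back than shut.
Start: joints at [-1.413, 0.359, 1.51, -0, 1.272, -0.115], TCP at [0.162, -0.578, 0.231] pointing down, gripper open.
Joint ranges: [-2.97, 2.97], [-1.01, 2.36], [0.21, 2.38], [-0.96, 4.11], [0.2, 2.71], [-2.98, 2.98]. Speed limits (rad/s): [2.39, 2.39, 3.14, 3.14, 3.14, 3.14].

INTERFACE

Orientations are given as a rotation vector (axis times angle).
In Python, from workcell import r gives the robot as it stands.
- The arm moves only by the tool drive_tool, never from a script. Its argument "plan" is a list of rows, each a list of 3 entries, a list of its own where there are three numbers: the finger opening in mm, from 0 to 85.4, then the shift along the tool's x, y, z in units of 30 mm (1.0 is 30 mm), then the turn, a rotation vector about the tool's x, y, z in units of 5 degrees (1.0 is 5 degrees). A call has 1 to 10 rows; each row is the pose to reach, as a shift and turn from the pose commanded when the call began, along the tool's axes at that moment; what a row does not reach only later rows make up. A row lasts 1/8 s, in which the tool goes at most 62.5 mm and 10.7 degrees, less where a joint would pass 70% of its speed; a pose out of reach is approached as far as the arm can. A call with a gripper value outside its range is refused whole. The fingers move at their own pace and stop on an object; "newtons" is the grip in N (left out, the last holds). Time passes only in rows, so rows that repeat a pose let the fingers close. It gives the time, the measured TCP pose, the force, the opening and the grip force at its end, in the units of the state.
- r.get_obs(): the state, without advancing time (a new reading comes with each control period).
- r.snapshot(name): name is "scene" or "top"; returns (picture, depth): 384x512x3 uint8, red, green, blue; 384x512 float32, m along the optical axis (not along the pixel's ray), 0 where there is no reading.
- r.get_calibration(name): a dict with "fx", "fy", "cx", "cy" (pixels), "pose" (4x4, takes a point from camera to world coordinates). Camera axes: x right, y down, z forward; pixel columns grow to the right and rows downward; lengths in m; the calibration is good to about 2 mm. A picture is of the moment at which its call begins. get_calibration takes no time and is no camera call.
- r.finish_job(): hands the job in; it is judged then, once.
The state is a dict: "time": time; "joint_positions": joint angles; "dq": joint speeds; "joint_efforts": joint torques, N m; "tool_pos": TCP position; "eef_rot": TCP orientation; "ft_force": force on the tool from outside, world axes, zero at the start; "ft_torque": the same for the moment, N m; "width": finger opening in m; "grip_force": force on a finger pad.
Only numpy, scipy, OpenCV 4.12 (cv2) and the standard library are available. Lean on these libraries where they do the work, as an engineer would, in place of code of your own. Each camera call takes 0.05 s, during which the arm holds its last target. There are 200 camera calls.

TASK

The parts of a stripped power supply stand in one stack. Take the stack apart from the top down, one part after another: plug the relay upright into the one free socket of the relay row without shifting or tipping the relays beside it, then lay the ring choke in the round dish, then stand the transformer in the short tray and last lay the heatsink in the long tray, each flat on the floor inside the rim. Leave everything released and at rest.

Things in the scene. Friction and masses are not known exactly. Their poses are not given: they have to be found in the camera images.
- relay_mid (a point): Loose plug-in relay, top of the stack: upright grey box with black foot, 40 (x) x 20 (y) x 44 mm high, about 60 g. The point is its centre, 22 mm above its underside; z up. Hold it by its two narrow end faces (across the 40 mm, along its x): in the row its broad sides face the neighbours.
- choke_mid (a point): Loose ring choke (copper-wound toroid), second in the stack: 48 mm outer, 20 mm hole, 26 mm high, axis z up, about 120 g. The point is its centre, 13 mm above its underside.
- transformer_mid (a point): Loose transformer, third in the stack: dark steel core 70 (x) x 36 (y) x 36 mm high crossed at its middle by a winding with white flanges, 44 (x) x 54 (y) x 36 mm high; about 350 g. Hold it across the winding, along its y (54 mm). The point is its centre, 18 mm above its underside.
- heatsink_mid (a point): Loose finned aluminium heatsink, bottom of the stack, on the mat: 120 (x) x 60 (y) x 30 mm high, fins along x on top; about 250 g. Hold it across its 60 mm width, along its y. The point is its centre, 15 mm above its underside.
- socket_floor (a point): The free socket: grey pad with brass contacts in the gap of a black relay rack. The point is the centre of the rack floor there, 9 mm above the table; the relay's underside rests on it. y runs along the row, x across it (the relay's x goes along this x, either way). Gap: 28 mm in y, between relays 44 mm tall or a green end block 36 mm over the floor. Lips 26 to 31 mm off in x, 5 mm high.
- dish_floor (a point): Round steel dish, dark floor, inner diameter 72 mm, outer 78 mm, rim 4 mm above its floor. The point is the centre of the floor, 6 mm above the table.
- short_tray_floor (a point): Short rectangular steel tray, dark floor, inner 90 (x) x 74 (y) mm, walls 3 mm thick, rim 4 mm above its floor. The point is the centre of the floor, 6 mm above the table. The transformer's x goes along its x (either way round).
- long_tray_floor (a point): Long rectangular steel tray, dark floor, inner 140 (x) x 80 (y) mm, walls 3 mm thick, rim 4 mm above its floor. The point is the centre of the floor, 6 mm above the table. The heatsink's x goes along its x (either way round).
- neighbour_a_mid (a point): Loose relay of the same kind (40 x 20 x 44 mm) standing in the rack, not to be shifted. The point is its centre.
- neighbour_b_mid (a point): The other relay standing in the rack, the same, not to be shifted. The point is its centre.
Mind the look-alikes: they are no part of the job. There is more than one size of the part that bears transformer_mid; the job needs the smallest.

How it is judged:
By the outcome, as a careful person would: the job done as asked, in the order asked, and still so for the second after the job is handed in, with the robot touching nothing.
It also fails if it takes over 141 s, if anything falls off the work surface, if the arm or the gripper's body presses on something with over 40 N, if the wrist force passes 120 N, or if a joint passes its speed limit or range.

## Working session

There is one attempt and no reset: what is moved stays moved. The work goes in short steps, Python scripts to look and compute and a tool call to move; the robot and the scene stay as the last step left them, time stands still between calls to the robot, and variables do not carry over. Pictures are saved under pics/ and viewed, at most 14 in all, crops included, and the job is handed in when it is done.

Besides the shell and the picture viewer there is one more tool, called after "Call:" as name([rows], argument=value, ...), one row to a line, values as JSON. drive_tool: Moves the arm, as the interface text tells. Its arguments: {"type":"object","properties":{"plan":{"type":"array"},"newtons":{"type":"number"}},"required":["plan"]}

```bash
mkdir -p pics; ls
python3 - <<'E'
from workcell import r
import cv2, numpy as np
o=r.get_obs(); print(o['tool_pos'],o['eef_rot'],o['width'],o['time'],r.grip_point_offset)
for n in ['scene','top']:
    im,d=r.snapshot(n); c=r.get_calibration(n); print(n,c['fx'],c['fy'],c['cx'],c['cy'],np.round(c['pose'],4).tolist())
    np.savez(f'pics/{n}0.npz',im=im,d=d)
    cv2.imwrite(f'pics/{n}0.png',cv2.resize(im[...,::-1],(800,600),interpolation=cv2.INTER_CUBIC))
E
```

```text
pics
[ 0.16152714 -0.57712992  0.23045424] [-3.11058224e+00 -4.26922230e-01  8.07767878e-05] 0.08549386567921304 0.0 -0.0187
scene 389.5334710913236 389.5334710913236 257.389038074846 194.52130095868566 [[0.4792, 0.5153, -0.7105, 1.0795], [0.8774, -0.3029, 0.372, -0.3288], [-0.0235, -0.8017, -0.5973, 0.6426], [0.0, 0.0, 0.0, 1.0]]
top 382.6531633955535 382.6531633955535 252.98247020921633 200.60855389617808 [[0.0189, -0.9972, 0.0724, 0.3537], [-0.9998, -0.0188, 0.003, -0.0246], [-0.0017, -0.0724, -0.9974, 1.123], [0.0, 0.0, 0.0, 1.0]]
```

View pics/scene0.png

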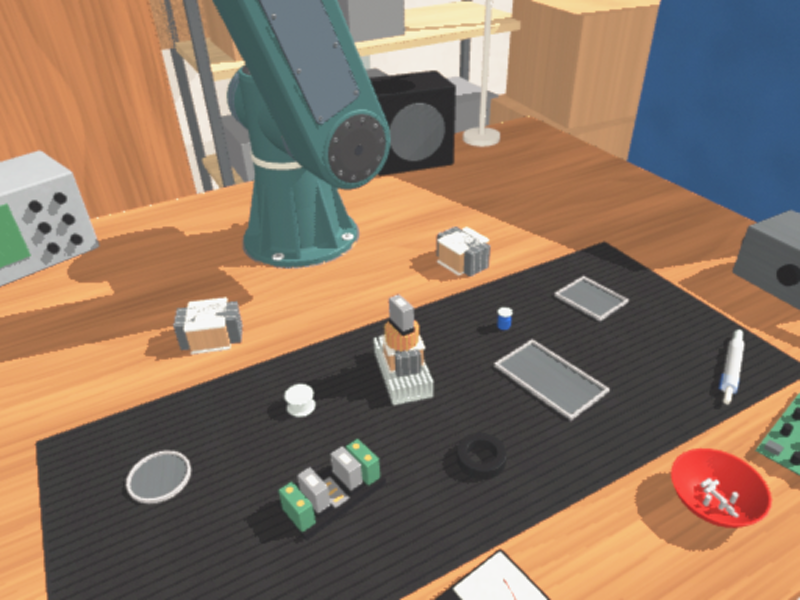

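View pics/top0.png

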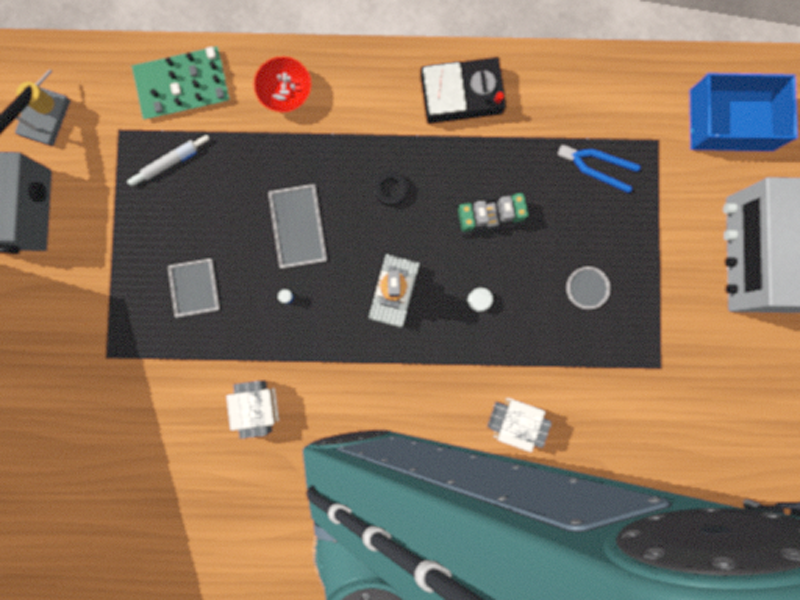

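The stack is at (395,287) in the 800x600 top view. The long tray is at (298,226), the short tray at (193,288) and the dish at (588,288). The rack is at (493,211), with its gap between two grey relays. There are three transformer candidates: top view (251,409) and (521,423) lying loose on the wood, and the one inside the stack. The stack one fits because it is smallest and third in the stack; I'll confirm that in a crop.

```bash
cat > h.py <<'E'
import numpy as np, cv2
from workcell import r
def ray(c,uv,z):
    uv=np.asarray(uv,float).reshape(-1,2); P=np.array(c['pose'])
    d=np.c_[(uv[:,0]-c['cx'])/c['fx'],(uv[:,1]-c['cy'])/c['fy'],np.ones(len(uv))]@P[:3,:3].T
    return P[:3,3]+d*((z-P[2,3])/d[:,2])[:,None]
def cloud(c,d):
    v,u=np.mgrid[:d.shape[0],:d.shape[1]]; P=np.array(c['pose'])
    p=np.stack([(u-c['cx'])/c['fx']*d,(v-c['cy'])/c['fy']*d,d],-1)
    return p@P[:3,:3].T+P[:3,3]
def rect(c,mask,z):
    "outline of the largest blob of mask cast onto height z -> centre, sides, angle of long side"
    cs,_=cv2.findContours(mask.astype(np.uint8),cv2.RETR_EXTERNAL,cv2.CHAIN_APPROX_NONE)
    k=max(cs,key=cv2.contourArea); w=ray(c,k,z)[:,:2]
    m=cv2.minAreaRect((w*1000).astype(np.float32)); b=cv2.boxPoints(m)
    e=max((b[1]-b[0],b[2]-b[1]),key=np.linalg.norm)
    M=cv2.moments((w*1000).astype(np.float32).reshape(-1,1,2)); 
    return np.round([M['m10']/M['m00'],M['m01']/M['m00'],*m[0],*sorted(m[1]),np.degrees(np.arctan2(e[1],e[0]))%180],1)
E
python3 - <<'E'
from h import *
S={n:(lambda f:(f['im'],f['d'],r.get_calibration(n)))(np.load(f'pics/{n}0.npz')) for n in('scene','top')}
k=512/800
boxes={'top':{'long':(258,172,338,280),'short':(155,248,232,328),'dish':(555,255,622,322)},
'scene':{'long':(480,330,622,425),'short':(545,268,640,328),'dish':(115,440,202,512)}}
for n in S:
    im,d,c=S[n]; g=im.min(2).astype(int)
    for t,b in boxes[n].items():
        x0,y0,x1,y1=[int(q*k) for q in b]; m=np.zeros(g.shape,bool); m[y0:y1,x0:x1]=g[y0:y1,x0:x1]>75
        print(n,t,rect(c,m,.010))
    p=cloud(c,d)
    print('mat z',np.median(p[(p[...,0]>.35)&(p[...,0]<.75)&(abs(p[...,1])<.4)&(p[...,2]<.01)][:,2]))
    # height slices of the stack and the rack
    bb={'top':((365,245,425,335),(450,185,535,240)),'scene':((365,285,440,410),(270,430,390,535))}[n]
    for t,b,zs in(('stack',bb[0],[(.022,.034),(.055,.07),(.08,.096),(.125,.145)]),('rack',bb[1],[(.004,.02),(.040,.048),(.049,.058)])):
        x0,y0,x1,y1=[int(q*k) for q in b]; q=p[y0:y1,x0:x1].reshape(-1,3)
        for a,z in zs:
            s=q[(q[:,2]>a)&(q[:,2]<z)]
            if len(s)>3: print(n,t,(a,z),len(s),np.round(s.mean(0)*1000,1),np.round(s.min(0)*1000,1),np.round(s.max(0)*1000,1),'rect',np.round(np.r_[tuple(np.r_[x] for x in cv2.minAreaRect((s[:,:2]*1000).astype(np.float32)))],1))
c1=S['scene'][0][170:270,220:300,::-1]; c2=S['scene'][0][270:350,165:255,::-1]; c3=S['top'][0][110:160,285:345,::-1]; c4=S['top'][0][150:215,225:280,::-1]
out=np.zeros((600,800,3),np.uint8)
for i,cc in enumerate((c1,c2,c3,c4)):
    f=min(400/cc.shape[1],300/cc.shape[0]); z=cv2.resize(cc,None,fx=f,fy=f,interpolation=cv2.INTER_CUBIC)
    y,x=300*(i//2),400*(i%2); out[y:y+z.shape[0],x:x+z.shape[1]]=z[:300,:400]
cv2.imwrite('pics/crops.png',out)
E
```

```text
scene long [595.7 168.8 595.7 168.7  96.5 155.2  10.4]
scene short [474.6 359.9 474.8 359.9  93.9 106.3  11.1]
scene dish [ 490.1 -379.1  489.7 -379.3   81.5   85.1   32. ]
mat z 0.003916125696406425
scene stack (0.022, 0.034) 242 [505.1 -29.3  29.2] [408.6 -58.8  22. ] [540.2   9.8  34. ] rect [475.3 -15.8  60.7 122.3  75.9]
scene stack (0.055, 0.07) 199 [498.5 -24.2  65. ] [449.7 -45.9  55.1] [515.9  11.7  70. ] rect [484.3 -17.6  53.6  59.6  74.8]
scene stack (0.08, 0.096) 155 [487.4 -23.2  90. ] [453.1 -39.3  80.2] [500.1   8.8  96. ] rect [479.7 -18.4  47.2  38.5  59.7]
scene stack (0.125, 0.145) 170 [480.9 -18.1 136. ] [456.3 -26.6 125.3] [496.9  -6.4 142. ] rect [476.6 -16.6  40.8  19.7   1.3]
scene rack (0.004, 0.02) 1983 [ 610.2 -192.5    8. ] [ 485.5 -281.2    4. ] [702.1 -88.2  20. ] rect [ 595.5 -195.1  162.   167.8   62.5]
scene rack (0.04, 0.048) 547 [ 627.6 -199.6   44.8] [ 591.1 -257.1   40. ] [ 657.7 -134.4   48. ] rect [ 623.6 -196.1   45.   117.4   12.1]
scene rack (0.049, 0.058) 376 [ 625.2 -197.2   53.1] [ 595.9 -231.4   49. ] [ 649.5 -148.6   56.1] rect [ 622.  
[... 438 characters left out ...]
ect [479.4 -15.   53.9  70.2  77.1]
top stack (0.08, 0.096) 83 [474.3 -15.1  94. ] [454.1 -37.   81.4] [498.1   9.2  95.9] rect [475.4 -14.3  42.4  46.    6.4]
top stack (0.125, 0.145) 111 [477.1 -15.5 138.9] [458.3 -23.6 127.9] [496.9  -7.3 144. ] rect [477.6 -15.5  38.6  15.7   0.9]
top rack (0.004, 0.02) 841 [ 629.7 -197.9    8.5] [ 580.5 -278.7    4. ] [ 686.  -120.7   19.9] rect [ 633.1 -200.1  103.4  158.2    0.9]
top rack (0.04, 0.048) 212 [ 623.8 -193.7   44.8] [ 593.1 -255.8   40.3] [ 657.4 -134.8   48. ] rect [ 625.6 -195.1   44.9  118.7   12.2]
top rack (0.049, 0.058) 194 [ 625.3 -194.8   53.2] [ 601.1 -245.6   49.2] [ 650.9 -136.9   57.8] rect [ 624.5 -193.3   39.4  107.    12.4]
```

View pics/crops.png

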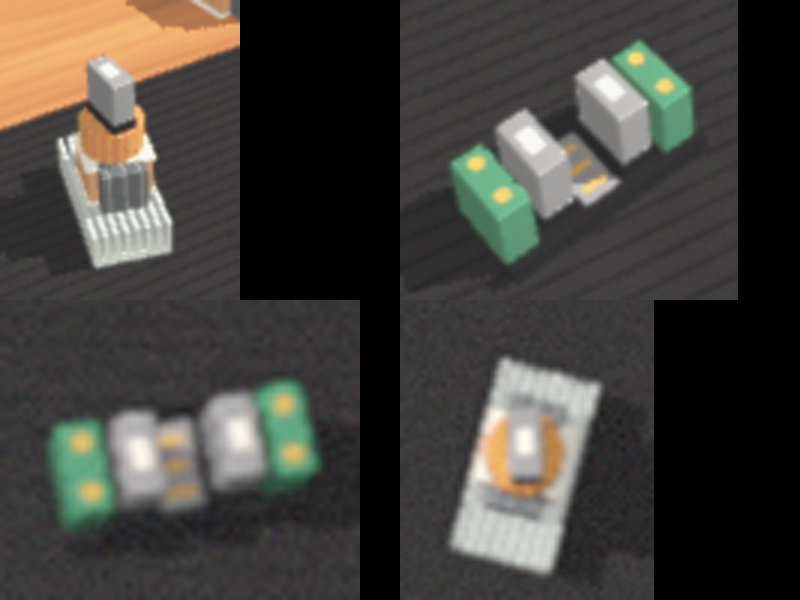

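The crops show the stack in the order relay, choke, transformer, heatsink, with a dark-cored 70x54 mm transformer at about (125,190), the smallest. The rack's free socket, with brass contacts, lies between the grey relays at about (180,465) in the lower-left crop. Next I'll fix the heights, the relays and the yaw angles.

```bash
cat > m.py <<'E'
from h import *
def pca(q):
    m=cv2.minAreaRect((q[:,:2]*1000).astype(np.float32)); b=cv2.boxPoints(m); e=max((b[1]-b[0],b[2]-b[1]),key=np.linalg.norm)
    return np.round([*m[0],*sorted(m[1]),np.degrees(np.arctan2(e[1],e[0]))%180],1)
k=512/800
for n in('scene','top'):
    f=np.load(f'pics/{n}0.npz'); im,d=f['im'],f['d']; c=r.get_calibration(n); p=cloud(c,d)
    hsv=cv2.cvtColor(im,cv2.COLOR_RGB2HSV); S=hsv[...,1]; H=hsv[...,0]; V=hsv[...,2]
    def reg(b):
        m=np.zeros(d.shape,bool); x0,y0,x1,y1=[int(q*k) for q in b]; m[y0:y1,x0:x1]=1; return m
    st=reg({'top':(365,245,425,335),'scene':(365,285,440,410)}[n]); rk=reg({'top':(450,185,535,240),'scene':(270,430,390,535)}[n])
    w=p[(p[...,0]>.2)&(p[...,0]<.33)&(abs(p[...,1]-.2)<.1)&(p[...,2]<.02)]; print(n,'wood z',len(w),np.median(w[:,2]) if len(w) else 0)
    print('stack top z',np.median(p[st&(p[...,2]>.13)][:,2]),np.percentile(p[st][:,2],99))
    gr=rk&(H>40)&(H<90)&(S>70)&(p[...,2]>.042); print('green z',np.median(p[gr][:,2]))
    rl=rk&(S<50)&(V>110)&(p[...,2]>.05); print('relay z',np.median(p[rl][:,2]))
    for t,m in(('green',gr),('relay',rl)):
        nl,lab=cv2.connectedComponents(m.astype(np.uint8))
        for i in range(1,nl):
            s=lab==i
            if s.sum()>25:
                print(t,s.sum(),'cloud',pca(p[s]),np.round(p[s].mean(0)*1000,1))
    br=rk&(H>12)&(H<32)&(S>80)&(p[...,2]<.03); 
    if br.sum(): print('brass',br.sum(),np.round(p[br].mean(0)*1000,1))
    tp=st&(p[...,2]>.134); print('relay top',pca(p[tp]),np.round(p[tp].mean(0)*1000,1))
E
python3 m.py
```

```text
scene wood z 1305 0.001360802298048136
stack top z 0.13941577021430762 0.1404190559910411
green z 0.045225685023655704
relay z 0.05324614195456168
green 156 cloud [ 613.3 -148.3   19.6   43.8   12.2] [ 615.4 -148.5   45.3]
green 195 cloud [ 846.3 -276.8   31.8  476.7  171.2] [ 642.4 -245.4   54.3]
relay 175 cloud [ 842.  -239.9   31.8  506.2  163.1] [ 625.2 -174.3   59.9]
relay 189 cloud [ 845.1 -264.3   29.6  485.2  168.1] [ 634.3 -220.5   59.5]
brass 29 [ 626.2 -194.    10.5]
relay top [ 771.9 -160.3   31.8  700.6  153.9] [565.9 -62.5 211.9]
top wood z 2174 0.0004882585385551641
stack top z 0.1398720775291027 0.1412035119177872
green z 0.045572347616237185
relay z 0.053418698469600345
green 61 cloud [ 498.3 -145.2   33.6  375.   145.3] [ 627.  -233.9   81. ]
green 72 cloud [ 614.8 -147.5   20.7   43.8   11.8] [ 614.2 -146.4   45.5]
relay 94 cloud [ 495.6 -134.2   35.9  356.7  148.1] [ 623.7 -214.3   76.2]
relay 88 cloud [ 620.1 -171.9   19.1   38.8   12.9] [ 620.7 -171.5   53.5]
brass 14 [ 625.  -197.    10.2]
relay top [425.3 -16.5  15.6 143.4   1.1] [469.5 -16.1 209.8]
```

```bash
sed -i 's/p=cloud(c,d)$/p=cloud(c,d); p[(d==0)|(p[...,2]>.15)]=0/' m.py
cat >> m.py <<'E'
    hs=st&(p[...,2]>.02)&(p[...,2]<.036); print('heatsink',pca(p[hs]))
    tr=st&(p[...,2]>.045)&(p[...,2]<.072); print('trafo',pca(p[tr]))
    wh=st&(S<45)&(V>150)&(p[...,2]>.055)&(p[...,2]<.075); print('white',wh.sum(),pca(p[wh]))
    ch=st&(p[...,2]>.091)&(p[...,2]<.099); 
    o=cv2.minEnclosingCircle((p[ch][:,:2]*1000).astype(np.float32)); print('choke',o)
E
python3 m.py | grep -v wood
```

```text
stack top z 0.1392207075237869 0.13991410447167535
green z 0.04520477511806548
relay z 0.05322219140776746
green 156 cloud [ 613.3 -148.3   19.6   43.8   12.2] [ 615.4 -148.5   45.3]
green 192 cloud [ 633.9 -244.    19.4   44.8   12.6] [ 635.6 -244.1   45.1]
relay 173 cloud [ 618.8 -172.2   18.3   39.6   12.1] [ 619.9 -172.5   53.1]
relay 187 cloud [ 628.5 -219.1   19.9   39.3   13.9] [ 629.5 -219.3   53.3]
brass 29 [ 626.2 -194.    10.5]
relay top [476.2 -16.3  19.4  40.3   3.9] [478.9 -17.3 138.9]
heatsink [475.3 -15.9  60.7 122.4 166. ]
trafo [484.3 -17.1  54.1  59.9 165.3]
white 83 [483.7 -16.8  53.6  58.5 166.2]
choke ((475.8454284667969, -15.939217567443848), 24.7153263092041)
stack top z 0.13970158289575663 0.14077447523665154
green z 0.04553536105672673
relay z 0.053366567742129334
green 58 cloud [ 634.9 -242.9   19.    43.7    8.4] [ 636.4 -240.7   45.7]
green 72 cloud [ 614.8 -147.5   20.7   43.8   11.8] [ 614.2 -146.4   45.5]
relay 92 cloud [ 630.  -218.7   19.    39.5   11.5] [ 629.6 -218.4   53.4]
relay 88 cloud [ 620.1 -171.9   19.1   38.8   12.9] [ 620.7 -171.5   53.5]
brass 14 [ 625.  -197.    10.2]
relay top [478.5 -15.4  15.6  36.8   1.1] [478.4 -15.5 139.6]
heatsink [476.9 -15.6  59.9 119.3 166. ]
trafo [479.4 -15.   53.9  70.2 167.1]
white 91 [479.7 -15.   54.   69.5 167.3]
choke ((477.55731201171875, -15.159809112548828), 24.3772029876709)
```

Both cameras agree on these positions in mm:

| Item | Centre (x, y) | Yaw |
|---|---|---|
| Relay | (477.3, -15.7) | 2° |
| Choke | (476.7, -15.5) | n/a |
| Transformer | (479.4, -15) | -13.5° |
| Heatsink | (476, -15.7) | -14° |
| Socket | (624.4, -195.4) | 12° |

The stack stands on a 4 mm mat.

```bash
cat > go.py <<'E'
import sys; from h import *
from scipy.spatial.transform import Rotation as R
x,y,z,th=map(float,sys.argv[1:5]); o=r.get_obs(); A=R.from_rotvec(o['eef_rot'])
t=np.radians(th); T=R.from_matrix(np.array([[np.cos(t),np.sin(t),0],[np.sin(t),-np.cos(t),0],[0,0,-1]]))
print('shift',np.round(A.inv().apply(np.array([x,y,z])/1000-o['tool_pos'])/.03,3),'turn',np.round(np.degrees((A.inv()*T).as_rotvec())/5,3),'t',o['time'],'q',np.round(o['joint_positions'],2))
E
python3 go.py 477.3 -15.7 230 92
```

```text
shift [ 15.178 -15.189   0.046] turn [-1.5000e-02 -1.5000e-02 -1.5274e+01] t 0.1 q [-1.41  0.36  1.51 -0.    1.27 -0.12]
```

Call:
drive_tool([
  [85,[15.18,-15.19,0.05],[0,0,-15.27]],
  [85,[15.18,-15.19,0.05],[0,0,-15.27]],
  [85,[15.18,-15.19,0.05],[0,0,-15.27]],
  [85,[15.18,-15.19,0.05],[0,0,-15.27]],
  [85,[15.18,-15.19,0.05],[0,0,-15.27]],
  [85,[15.18,-15.19,0.05],[0,0,-15.27]],
  [85,[15.18,-15.19,0.05],[0,0,-15.27]],
  [85,[15.18,-15.19,0.05],[0,0,-15.27]],
  [85,[15.18,-15.19,0.05],[0,0,-15.27]],
  [85,[15.18,-15.19,0.05],[0,0,-15.27]],
], newtons=40)

```text
time: 1.35
tool_pos: [0.4686, -0.031, 0.2298]
eef_rot: [2.182, 2.26, -0.0]
ft_force: [1.0, -0.6, -0.4]
width: 0.0853
grip_force: 0.0
```

```bash
python3 go.py 477.3 -15.7 106 92
```

```text
shift [0.5   0.309 4.127] turn [ 0.001  0.001 -0.001] t 1.35 q [-0.21  0.17  1.78 -0.    1.19 -0.25]
```

Call:
drive_tool([
  [85,[0,0,0],[0,0,0]],
  [85,[0,0,0],[0,0,0]],
])

```text
time: 1.6
tool_pos: [0.4674, -0.0329, 0.2295]
eef_rot: [-2.18, -2.261, 0.002]
ft_force: [-1.1, 0.1, 0.0]
width: 0.0849
grip_force: 0.0
```

```bash
python3 go.py 477.3 -15.7 106 92
```

```text
shift [0.562 0.355 4.116] turn [-0.015  0.002  0.014] t 1.6 q [-0.22  0.17  1.78 -0.    1.19 -0.25]
```

Call:
drive_tool([
  [85,[0.56,0.36,0],[0,0,0]],
  [85,[0.56,0.36,2],[0,0,0]],
  [85,[0.56,0.36,3.4],[0,0,0]],
  [85,[0.56,0.36,4.12],[0,0,0]],
  [85,[0.56,0.36,4.12],[0,0,0]],
  [85,[0.56,0.36,4.12],[0,0,0]],
])

```text
time: 2.35
tool_pos: [0.4786, -0.017, 0.1071]
eef_rot: [2.184, 2.257, 0.001]
ft_force: [-0.1, 0.2, 0.4]
width: 0.0848
grip_force: 0.0
```

```bash
python3 - <<'E'
from h import *
for i,n in enumerate(('scene','top')):
    im,d=r.snapshot(n); c=im[150:270,210:310] if n=='scene' else im[140:220,210:295]
    a=cv2.resize(c[...,::-1],(400,480 if i==0 else 376),interpolation=cv2.INTER_CUBIC); a=cv2.copyMakeBorder(a,0,480-a.shape[0],0,0,0); b=a if i==0 else np.hstack([b,a])
cv2.imwrite('pics/g1.png',b)
E
python3 go.py 477.3 -15.7 106 92
```

```text
shift [ 0.032 -0.061  0.05 ] turn [ 0.027  0.005 -0.015] t 2.45 q [-0.18  0.35  1.91  0.    0.88 -0.21]
```

View pics/g1.png

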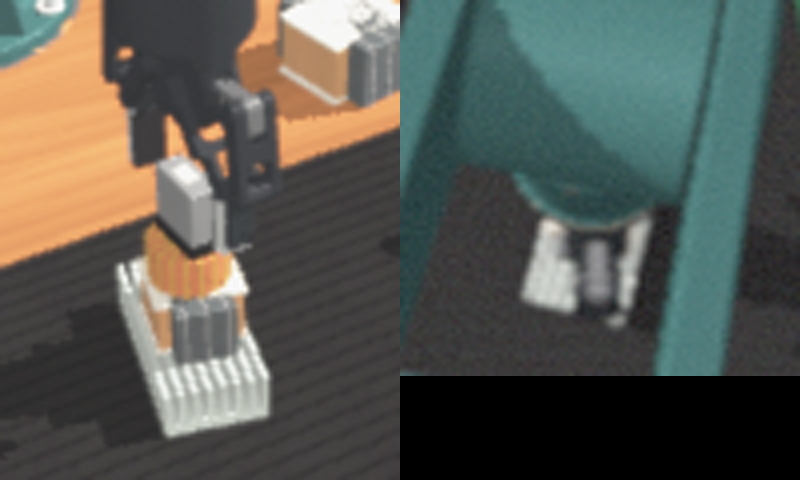

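The fingers straddle the relay along its x, with the near finger at about (240,215) and the relay at (185,200). Closing gently now.

Call:
drive_tool([
  [60,[0.03,-0.05,0.05],[0,0,0]],
  [46,[0.03,-0.05,0.05],[0,0,0]],
  [36,[0.03,-0.05,0.05],[0,0,0]],
  [36,[0.03,-0.05,0.05],[0,0,0]],
  [36,[0.03,-0.05,0.05],[0,0,0]],
  [36,[0.03,-0.05,0.05],[0,0,0]],
], newtons=40)

```text
time: 3.2
tool_pos: [0.4769, -0.0149, 0.1052]
eef_rot: [2.182, 2.26, 0.0]
ft_force: [-0.6, -0.0, 6.3]
width: 0.0393
grip_force: 40.1
```

Call:
drive_tool([
  [36,[0,0,-0.3],[0,0,0]],
  [36,[0,0,-2],[0,0,0]],
  [36,[0,0,-3],[0,0,0]],
  [36,[0,0,-3],[0,0,0]],
])

```text
time: 3.7
tool_pos: [0.4787, -0.0153, 0.1974]
eef_rot: [2.179, 2.256, 0.005]
ft_force: [0.1, 0.2, -0.2]
width: 0.0395
grip_force: 40.4
```

```bash
python3 go.py 624.4 -195.4 150 102; python3 m.py >/dev/null
python3 - <<'E'
from h import *
for n in('scene',):
    im,d=r.snapshot(n); c=r.get_calibration(n); p=cloud(c,d); p[d==0]=0
    m=(abs(p[...,0]-.477)<.05)&(abs(p[...,1]+.016)<.05); 
    print({a:np.round(np.percentile(p[m&(p[...,2]>a)&(p[...,2]<b)],50,axis=0)*1000,1).tolist() for a,b in((.086,.11),)})
    cv2.imwrite('pics/g2.png',cv2.resize(im[120:280,180:340,::-1],(500,500),interpolation=cv2.INTER_CUBIC))
E
```

```text
shift [-6.167  4.635  1.615] turn [ 0.064  0.018 -2.002] t 3.7 q [-0.18  0.22  1.81  0.    1.11 -0.21]
{0.086: [479.9, -17.0, 95.3]}
```

View pics/g2.png

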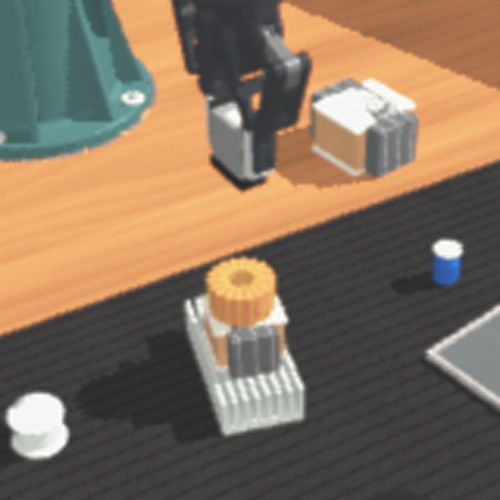

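The relay is held upright at (232,145), and the stack below is undisturbed. Moving over the socket.

Call:
drive_tool([
  [36,[-6.17,4.64,1.5],[0,0,-2]],
  [36,[-6.17,4.64,1.5],[0,0,-2]],
  [36,[-6.17,4.64,1.5],[0,0,-2]],
  [36,[-6.17,4.64,1.5],[0,0,-2]],
  [36,[-6.17,4.64,1.5],[0,0,-2]],
  [36,[-6.17,4.64,1.5],[0,0,-2]],
  [36,[-6.17,4.64,1.5],[0,0,-2]],
  [36,[-6.17,4.64,1.5],[0,0,-2]],
])

```text
time: 4.75
tool_pos: [0.6217, -0.1941, 0.1501]
eef_rot: [-1.976, -2.442, -0.0]
ft_force: [0.1, 1.6, 0.0]
width: 0.0396
grip_force: 40.4
```

```bash
python3 go.py 624.4 -195.4 90 102
```

```text
shift [-0.061  0.08   2.002] turn [-0.001 -0.003  0.008] t 4.75 q [-0.41  0.51  1.48  0.    1.15 -0.62]
```

Call:
drive_tool([
  [36,[-0.06,0.08,1],[0,0,0]],
  [36,[-0.06,0.08,2.2],[0,0,0]],
  [36,[-0.06,0.08,2.2],[0,0,0]],
  [36,[-0.06,0.08,2.2],[0,0,0]],
  [36,[-0.06,0.08,2.2],[0,0,0]],
])

```text
time: 5.38
tool_pos: [0.6262, -0.1968, 0.0857]
eef_rot: [1.975, 2.439, 0.001]
ft_force: [0.3, 0.2, -0.4]
width: 0.0396
grip_force: 40.5
```

```bash
python3 go.py 624.4 -195.4 18 102
python3 - <<'E'
from h import *
t=np.radians(12); ax=np.array([np.cos(t),np.sin(t)]); ay=np.array([-np.sin(t),np.cos(t)]); s0=np.array([.6244,-.1954])
for n in('scene','top'):
    im,d=r.snapshot(n); c=r.get_calibration(n); p=cloud(c,d); p[d==0]=0
    q=p[...,:2]-s0; a=q@ax; b=q@ay; z=p[...,2]; hsv=cv2.cvtColor(im,cv2.COLOR_RGB2HSV); g=(hsv[...,1]<50)&(hsv[...,2]>100)
    for t,(lo,hi,bl,bh) in {'held':(.085,.12,-.012,.014),'A':(.049,.057,.011,.037),'B':(.049,.057,-.037,-.011)}.items():
        m=g&(z>lo)&(z<hi)&(abs(a)<.03)&(b>bl)&(b<bh)
        if m.sum()>5: print(n,t,m.sum(),'a',np.round(np.percentile(a[m]*1000,[1,99]),1),'b',np.round(np.percentile(b[m]*1000,[1,99]),1),'z',np.round(np.percentile(z[m]*1000,[1,99]),1))
    if n=='scene': cv2.imwrite('pics/g3.png',cv2.resize(im[240:350,160:270,::-1],(550,550),interpolation=cv2.INTER_CUBIC))
E
```

```text
shift [ 0.062 -0.053  2.256] turn [ 0.029  0.02  -0.001] t 5.375 q [-0.41  0.58  1.52  0.    1.03 -0.62]
scene held 229 a [-24.6  27.9] b [-12.   -1.7] z [ 87.5 120. ]
scene A 89 a [-2.  18.5] b [14.  32.5] z [49.5 55.6]
scene B 194 a [-19.1  18.8] b [-33.9 -15.3] z [49.5 55.5]
```

View pics/g3.png

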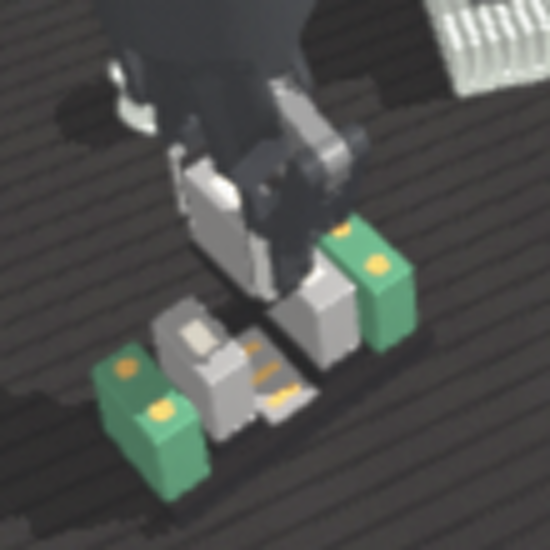

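```bash
cat > held.py <<'E'
from h import *
t=np.radians(12); ax=np.array([np.cos(t),np.sin(t)]); ay=np.array([-np.sin(t),np.cos(t)]); s0=np.array([.6244,-.1954])
im,d=r.snapshot('scene'); c=r.get_calibration('scene'); p=cloud(c,d); p[d==0]=0; o=r.get_obs()
q=p[...,:2]-s0; a=q@ax; b=q@ay; z=p[...,2]; hsv=cv2.cvtColor(im,cv2.COLOR_RGB2HSV); g=(hsv[...,1]<60)&(hsv[...,2]>80)
T=o['tool_pos']; m=g&(z>T[2])&(z<T[2]+.03)&(abs(a)<.017)&(b<-.003)&(b>-.02)
f,_,_,_=np.linalg.lstsq(np.c_[np.ones(m.sum()),a[m],z[m]-T[2]],b[m],rcond=None)
print(m.sum(),'face b median',np.median(b[m])*1000,'slope a,z',f[1:],'TCP b,a',(T[:2]-s0)@ay*1000,(T[:2]-s0)@ax*1000,'z',T[2])
E
python3 held.py
```

```text
100 face b median -11.379273896801324 slope a,z [ 0.02067052 -0.00953298] TCP b,a -1.5109437106578019 0.894163477596193 z 0.08497127893211892
```

Call:
drive_tool([
  [36,[0.055,-0.04,0],[0,0,0]],
  [36,[0.055,-0.04,0.6],[0,0,0]],
  [36,[0.055,-0.04,0.6],[0,0,0]],
  [36,[0.055,-0.04,0.6],[0,0,0]],
  [36,[0.055,-0.04,0.6],[0,0,0]],
])

```text
time: 6.15
tool_pos: [0.6236, -0.1952, 0.0658]
eef_rot: [1.977, 2.441, 0.0]
ft_force: [0.7, -0.7, -0.3]
width: 0.0397
grip_force: 40.5
```

```bash
python3 held.py; python3 go.py 624.4 -195.4 18 102
```

```text
96 face b median -9.277822226095694 slope a,z [0.02273448 0.00192516] TCP b,a 0.3452215784749197 -0.6861369345350923 z 0.06592233525897037
shift [-0.011  0.022  1.597] turn [ 0.004  0.002 -0.004] t 6.2 q [-0.41  0.6   1.54  0.    0.99 -0.62]
```

Centred to within 1 mm, so I'm descending slowly.

Call:
drive_tool([
  [36,[-0.015,0.02,0.4],[0,0,0]],
  [36,[-0.015,0.02,0.8],[0,0,0]],
  [36,[-0.015,0.02,1.1],[0,0,0]],
  [36,[-0.015,0.02,1.3],[0,0,0]],
  [36,[-0.015,0.02,1.42],[0,0,0]],
  [36,[-0.015,0.02,1.52],[0,0,0]],
  [36,[-0.015,0.02,1.52],[0,0,0]],
  [36,[-0.015,0.02,1.52],[0,0,0]],
])

```text
time: 7.2
tool_pos: [0.6243, -0.1955, 0.0204]
eef_rot: [1.977, 2.441, 0.0]
ft_force: [0.1, -0.0, -0.8]
width: 0.0393
grip_force: 40.5
```

Call:
drive_tool([
  [36,[0,0,0.03],[0,0,0]],
  [36,[0,0,0.03],[0,0,0]],
])

```text
time: 7.45
tool_pos: [0.6241, -0.1954, 0.0193]
eef_rot: [1.978, 2.441, 0.0]
ft_force: [-0.0, 0.2, -0.8]
width: 0.0393
grip_force: 40.5
```

Call:
drive_tool([
  [36,[0,0,0.03],[0,0,0]],
  [36,[0,0,0.03],[0,0,0]],
])

```text
time: 7.7
tool_pos: [0.6241, -0.1954, 0.0193]
eef_rot: [1.977, 2.441, 0.0]
ft_force: [-2.2, 0.9, 5.9]
width: 0.0394
grip_force: 41.3
```

Call:
drive_tool([
  [36,[0,0,0.02],[0,0,0]],
  [36,[0,0,0.02],[0,0,0]],
])

```text
time: 7.95
tool_pos: [0.6241, -0.1954, 0.0193]
eef_rot: [1.977, 2.441, 0.0]
ft_force: [-3.7, 1.0, 12.0]
width: 0.0396
grip_force: 41.9
```

Contact with the socket floor. Relieving the load and opening.

Call:
drive_tool([
  [36,[0,0,-0.03],[0,0,0]],
  [40,[0,0,-0.03],[0,0,0]],
  [46,[0,0,-0.03],[0,0,0]],
  [54,[0,0,-0.03],[0,0,0]],
  [62,[0,0,-0.03],[0,0,0]],
  [62,[0,0,-1],[0,0,0]],
  [70,[0,0,-2.5],[0,0,0]],
  [80,[0,0,-4.5],[0,0,0]],
  [80,[0,0,-4.5],[0,0,0]],
])

```text
time: 9.07
tool_pos: [0.6279, -0.197, 0.1584]
eef_rot: [1.971, 2.433, 0.005]
ft_force: [1.1, -1.0, -0.3]
width: 0.0801
grip_force: 0.0
```

```bash
python3 go.py 476.7 -15.5 155 92
```

```text
shift [ 6.964 -3.675  0.039] turn [0.107 0.061 1.997] t 9.075 q [-0.41  0.5   1.47  0.    1.16 -0.62]
```

Call:
drive_tool([
  [80,[6.96,-3.67,0],[0,0,2]],
  [80,[6.96,-3.67,0],[0,0,2]],
  [80,[6.96,-3.67,0],[0,0,2]],
  [80,[6.96,-3.67,0],[0,0,2]],
  [80,[6.96,-3.67,0],[0,0,2]],
  [80,[6.96,-3.67,0],[0,0,2]],
  [80,[6.96,-3.67,0],[0,0,2]],
])

```text
time: 9.95
tool_pos: [0.4743, -0.0149, 0.1527]
eef_rot: [2.183, 2.258, 0.001]
ft_force: [0.9, 0.4, 0.2]
width: 0.0799
grip_force: 0.0
```

```bash
python3 - <<'E'
from h import *
t=np.radians(12); ax=np.array([np.cos(t),np.sin(t)]); ay=np.array([-np.sin(t),np.cos(t)]); s0=np.array([.6244,-.1954])
for n in('scene','top'):
    im,d=r.snapshot(n); c=r.get_calibration(n); p=cloud(c,d); p[d==0]=0
    q=p[...,:2]-s0; a=q@ax; b=q@ay; z=p[...,2]; 
    for k,bc in(('A',.024),('mid',0),('B',-.024)):
        m=(z>.0515)&(z<.056)&(abs(a)<.025)&(abs(b-bc)<.012)
        if m.sum(): print(n,k,m.sum(),np.round(np.r_[a[m].mean(),np.percentile(b[m],[2,98]),z[m].mean()]*1000,1))
    if n=='scene': cv2.imwrite('pics/g4.png',cv2.resize(im[150:350,150:350,::-1],(600,600),interpolation=cv2.INTER_CUBIC))
E
python3 go.py 476.7 -15.5 72 92
```

```text
scene A 163 [-0.1 14.5 32.4 53.4]
scene mid 164 [ 0.1 -9.5  8.6 53.4]
scene B 178 [ -0.6 -33.  -15.2  53.5]
top A 70 [ 1.7 14.9 33.3 53.8]
top mid 62 [ 0.7 -9.2  8.4 53.3]
top B 72 [  1.2 -33.2 -15.   53.5]
shift [-0.026  0.09   2.687] turn [ 0.004  0.001 -0.016] t 10.05 q [-0.18  0.27  1.87 -0.    1.   -0.21]
```

View pics/g4.png

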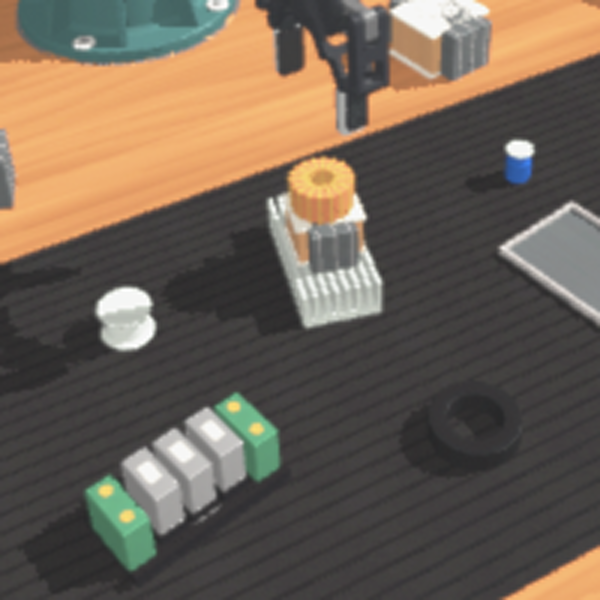

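The relay is seated upright at (183,470), level with its neighbours, and neither neighbour moved. Next is the choke at (320,187).

Call:
drive_tool([
  [80,[-0.03,0.09,1],[0,0,0]],
  [80,[-0.03,0.09,2],[0,0,0]],
  [72,[-0.03,0.09,2.68],[0,0,0]],
  [64,[-0.03,0.09,2.68],[0,0,0]],
  [56,[-0.03,0.09,2.68],[0,0,0]],
  [44,[-0.03,0.09,2.68],[0,0,0]],
  [44,[-0.03,0.09,2.68],[0,0,0]],
  [44,[-0.03,0.09,2.68],[0,0,0]],
  [44,[-0.03,0.09,2.68],[0,0,0]],
  [44,[-0.03,0.09,2.68],[0,0,0]],
], newtons=45)

```text
time: 11.3
tool_pos: [0.4768, -0.0151, 0.0735]
eef_rot: [2.181, 2.258, 0.002]
ft_force: [-0.7, -1.2, 6.3]
width: 0.0459
grip_force: 46.9
```

Call:
drive_tool([
  [44,[0,0,-0.3],[0,0,0]],
  [44,[0,0,-1.5],[0,0,0]],
  [44,[0,0,-2],[0,0,0]],
  [44,[0,0,-2],[0,0,0]],
])

```text
time: 11.8
tool_pos: [0.4767, -0.0149, 0.1338]
eef_rot: [2.181, 2.258, 0.003]
ft_force: [0.3, 0.7, -1.0]
width: 0.0461
grip_force: 46.9
```

```bash
python3 go.py 490.3 -379.5 130 92
```

```text
shift [-12.162   0.03    0.134] turn [ 0.036  0.006 -0.003] t 11.8 q [-0.18  0.3   1.89  0.    0.95 -0.21]
```

Call:
drive_tool([
  [44,[-12.16,0.03,0],[0,0,0]],
  [44,[-12.16,0.03,0],[0,0,0]],
  [44,[-12.16,0.03,0],[0,0,0]],
  [44,[-12.16,0.03,0],[0,0,0]],
  [44,[-12.16,0.03,0],[0,0,0]],
  [44,[-12.16,0.03,0],[0,0,0]],
  [44,[-12.16,0.03,0],[0,0,0]],
  [44,[-12.16,0.03,0],[0,0,0]],
  [44,[-12.16,0.03,0],[0,0,0]],
  [44,[-12.16,0.03,0],[0,0,0]],
])

```text
time: 13.05
tool_pos: [0.4893, -0.3779, 0.1323]
eef_rot: [-2.181, -2.26, -0.0]
ft_force: [-0.0, -0.8, -1.0]
width: 0.0461
grip_force: 46.8
```

```bash
python3 go.py 490.3 -379.5 40 92
```

```text
shift [-0.056  0.034  3.075] turn [-0.005 -0.008  0.012] t 13.05 q [-0.77  0.48  1.58  0.    1.08 -0.81]
```

Call:
drive_tool([
  [44,[-0.05,0.03,1.5],[0,0,0]],
  [44,[-0.05,0.03,2.8],[0,0,0]],
  [44,[-0.05,0.03,3.3],[0,0,0]],
  [44,[-0.05,0.03,3.3],[0,0,0]],
  [44,[-0.05,0.03,3.3],[0,0,0]],
])

```text
time: 13.68
tool_pos: [0.4913, -0.3816, 0.0348]
eef_rot: [2.181, 2.258, 0.0]
ft_force: [-0.3, -0.4, -1.3]
width: 0.0457
grip_force: 46.7
```

```bash
python3 go.py 490.3 -379.5 10 92
python3 - <<'E'
from h import *
im,d=r.snapshot('scene'); c=r.get_calibration('scene'); p=cloud(c,d); p[d==0]=0
hsv=cv2.cvtColor(im,cv2.COLOR_RGB2HSV); m=(hsv[...,0]<20)&(hsv[...,1]>110)&(abs(p[...,0]-.49)<.05)&(abs(p[...,1]+.38)<.05)&(p[...,2]>.02)
q=p[m]; print(m.sum(),np.round(np.percentile(q,[1,50,99],axis=0)*1000,1))
cv2.imwrite('pics/g5.png',cv2.resize(im[240:340,50:150,::-1],(500,500),interpolation=cv2.INTER_CUBIC))
E
```

```text
shift [ 0.071 -0.032  0.828] turn [ 0.021  0.021 -0.001] t 13.675 q [-0.77  0.61  1.64  0.    0.89 -0.81]
222 [[ 475.3 -416.1   32.2]
 [ 500.6 -367.2   55.1]
 [ 522.3 -342.1  205.5]]
```

View pics/g5.png

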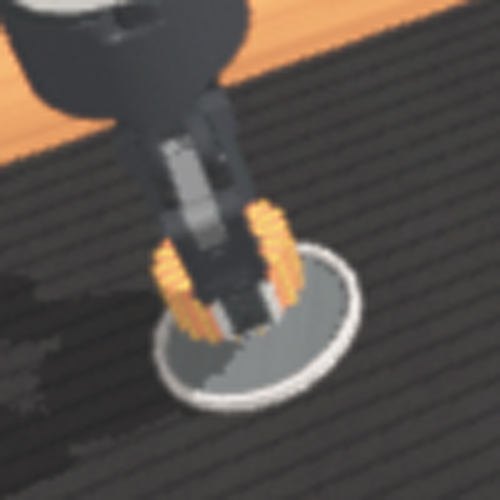

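The choke hangs level over the dish at about (230,280). Lowering it.

Call:
drive_tool([
  [44,[0.05,-0.02,0.4],[0,0,0]],
  [44,[0.05,-0.02,0.65],[0,0,0]],
  [44,[0.05,-0.02,0.75],[0,0,0]],
  [44,[0.05,-0.02,0.78],[0,0,0]],
  [44,[0.05,-0.02,0.78],[0,0,0]],
])

```text
time: 14.35
tool_pos: [0.489, -0.3788, 0.0106]
eef_rot: [-2.182, -2.258, -0.0]
ft_force: [-3.1, 3.1, 7.7]
width: 0.0456
grip_force: 47.7
```

Call:
drive_tool([
  [44,[0,0,0.03],[0,0,0]],
  [44,[0,0,0.03],[0,0,0]],
])

```text
time: 14.6
tool_pos: [0.489, -0.3788, 0.0105]
eef_rot: [-2.182, -2.259, -0.0]
ft_force: [-4.3, 4.7, 15.4]
width: 0.046
grip_force: 48.5
```

Contact. Relieving the load, releasing and rising.

Call:
drive_tool([
  [44,[0,0,-0.05],[0,0,0]],
  [48,[0,0,-0.05],[0,0,0]],
  [54,[0,0,-0.08],[0,0,0]],
  [60,[0,0,-0.1],[0,0,0]],
  [66,[0,0,-0.3],[0,0,0]],
  [75,[0,0,-1.5],[0,0,0]],
  [80,[0,0,-3.5],[0,0,0]],
  [80,[0,0,-4.5],[0,0,0]],
  [80,[0,0,-4.5],[0,0,0]],
])

```text
time: 15.72
tool_pos: [0.4913, -0.381, 0.1476]
eef_rot: [2.178, 2.255, 0.0]
ft_force: [-0.2, -0.4, -0.1]
width: 0.0802
grip_force: 0.0
```

```bash
python3 go.py 479.4 -15 140 166.5
```

```text
shift [12.207  0.024  0.195] turn [ 1.0000e-02  8.1000e-02 -1.4904e+01] t 15.725 q [-0.77  0.47  1.56  0.    1.11 -0.81]
```

Call:
drive_tool([
  [80,[12.2,0.03,0],[0,0,-14.9]],
  [80,[12.2,0.03,0],[0,0,-14.9]],
  [80,[12.2,0.03,0],[0,0,-14.9]],
  [80,[12.2,0.03,0],[0,0,-14.9]],
  [80,[12.2,0.03,0],[0,0,-14.9]],
  [80,[12.2,0.03,0],[0,0,-14.9]],
  [80,[12.2,0.03,0],[0,0,-14.9]],
  [80,[12.2,0.03,0],[0,0,-14.9]],
  [80,[12.2,0.03,0],[0,0,-14.9]],
  [80,[12.2,0.03,0],[0,0,-14.9]],
])

```text
time: 16.98
tool_pos: [0.4777, -0.0142, 0.1438]
eef_rot: [-0.375, -3.119, -0.0]
ft_force: [-0.6, 0.2, -0.3]
width: 0.08
grip_force: 0.0
```

```bash
python3 - <<'E'
from h import *
im,d=r.snapshot('scene'); c=r.get_calibration('scene'); p=cloud(c,d); p[d==0]=0
def pc(q):
    m=cv2.minAreaRect((q[:,:2]*1000).astype(np.float32)); return np.round([*m[0],*m[1],m[2]],1)
z=p[...,2]; near=(abs(p[...,0]-.478)<.08)&(abs(p[...,1]+.015)<.07)
for t,a,b in(('trafo top',.066,.074),('hs',.024,.038)):
    m=near&(z>a)&(z<b); print(t,m.sum(),pc(p[m]),np.round(np.median(z[m])*1000,1))
m=(abs(p[...,0]-.49)<.05)&(abs(p[...,1]+.38)<.05)&(z>.026)&(z<.04); print('choke',m.sum(),cv2.minEnclosingCircle((p[m][:,:2]*1000).astype(np.float32)),np.percentile(z[m],[5,50,95]))
cv2.imwrite('pics/g6.png',np.hstack([cv2.resize(im[q:q+100,w:w+100,::-1],(400,400),interpolation=cv2.INTER_CUBIC) for q,w in((240,50),(150,205))]))
E
python3 go.py 479.4 -15 36.5 166.5
```

```text
trafo top 444 [477.8 -15.4  54.1  72.7  76. ] 69.7
hs 325 [475.3 -16.1  60.6 122.6  76.2] 33.0
choke 395 ((489.16058349609375, -378.5898742675781), 25.59435272216797) [0.02719406 0.03216889 0.03423544]
shift [-0.059 -0.013  3.58 ] turn [ 0.001 -0.003 -0.036] t 17.025 q [-0.17  0.29  1.87  0.    0.98 -1.51]
```

View pics/g6.png

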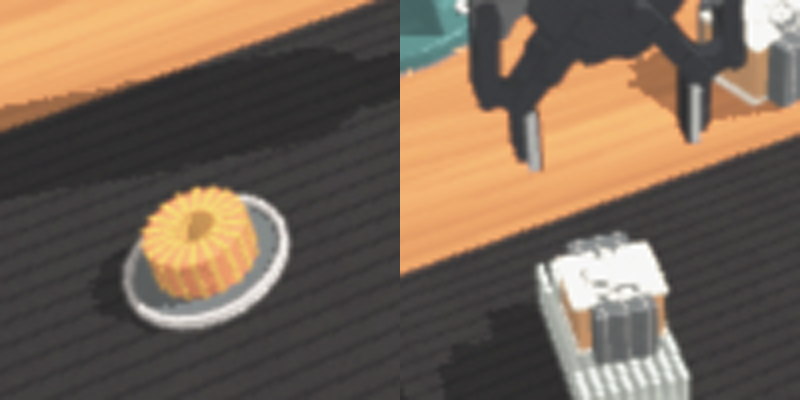

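The choke lies flat inside the dish rim at (200,245). The transformer is free on the heatsink at (610,300). Grasping it across its winding.

Call:
drive_tool([
  [80,[0,-0.03,1.5],[0,0,0.1]],
  [80,[0,-0.03,2.8],[0,0,0.1]],
  [76,[0,-0.03,3.58],[0,0,0.1]],
  [68,[0,-0.03,3.58],[0,0,0.1]],
  [60,[0,-0.03,3.58],[0,0,0.1]],
  [50,[0,-0.03,3.58],[0,0,0.1]],
  [50,[0,-0.03,3.58],[0,0,0.1]],
  [50,[0,-0.03,3.58],[0,0,0.1]],
  [50,[0,-0.03,3.58],[0,0,0.1]],
  [50,[0,-0.03,3.58],[0,0,0.1]],
], newtons=60)

```text
time: 18.27
tool_pos: [0.4786, -0.0148, 0.0379]
eef_rot: [0.383, 3.116, -0.001]
ft_force: [-0.7, -1.0, 6.3]
width: 0.053
grip_force: 64.1
```

Call:
drive_tool([
  [50,[0,0,-0.3],[0,0,0]],
  [50,[0,0,-1],[0,0,0]],
  [50,[0,0,-2.5],[0,0,0]],
  [50,[0,0,-2.5],[0,0,0]],
])

```text
time: 18.77
tool_pos: [0.4801, -0.0146, 0.1148]
eef_rot: [0.382, 3.111, -0.0]
ft_force: [0.8, -0.2, -3.0]
width: 0.0528
grip_force: 64.4
```

```bash
python3 go.py 476 359.7 110 190.6
```

```text
shift [ 3.157 12.073  0.149] turn [-0.008  0.078 -4.923] t 18.775 q [-0.17  0.34  1.9   0.    0.9  -1.5 ]
```

Call:
drive_tool([
  [50,[3.16,12.07,0],[0,0,-4.92]],
  [50,[3.16,12.07,0],[0,0,-4.92]],
  [50,[3.16,12.07,0],[0,0,-4.92]],
  [50,[3.16,12.07,0],[0,0,-4.92]],
  [50,[3.16,12.07,0],[0,0,-4.92]],
  [50,[3.16,12.07,0],[0,0,-4.92]],
  [50,[3.16,12.07,0],[0,0,-4.92]],
  [50,[3.16,12.07,0],[0,0,-4.92]],
  [50,[3.16,12.07,0],[0,0,-4.92]],
  [50,[3.16,12.07,0],[0,0,-4.92]],
])

```text
time: 20.02
tool_pos: [0.4734, 0.3585, 0.1116]
eef_rot: [0.287, -3.128, 0.0]
ft_force: [-0.6, -0.3, -3.4]
width: 0.0533
grip_force: 65.0
```

```bash
python3 go.py 476 359.7 40 190.6
```

```text
shift [-0.095  0.024  2.386] turn [-0.003 -0.007 -0.024] t 20.025 q [ 0.53  0.48  1.65 -0.    1.01 -1.22]
```

Call:
drive_tool([
  [50,[-0.08,0.02,1.2],[0,0,0]],
  [50,[-0.08,0.02,2.2],[0,0,0]],
  [50,[-0.08,0.02,2.5],[0,0,0]],
  [50,[-0.08,0.02,2.5],[0,0,0]],
  [50,[-0.08,0.02,2.5],[0,0,0]],
])

```text
time: 20.65
tool_pos: [0.4766, 0.3613, 0.0379]
eef_rot: [-0.289, 3.126, 0.002]
ft_force: [0.1, -0.2, -2.3]
width: 0.0531
grip_force: 65.0
```

```bash
python3 go.py 476 359.7 10 190.6
python3 - <<'E'
from h import *
im,d=r.snapshot('scene')
cv2.imwrite('pics/g7.png',cv2.resize(im[120:220,330:430,::-1],(500,500),interpolation=cv2.INTER_CUBIC))
E
```

```text
shift [ 0.031 -0.049  0.93 ] turn [ 0.01   0.023 -0.008] t 20.65 q [ 0.53  0.58  1.69  0.    0.86 -1.22]
```

View pics/g7.png

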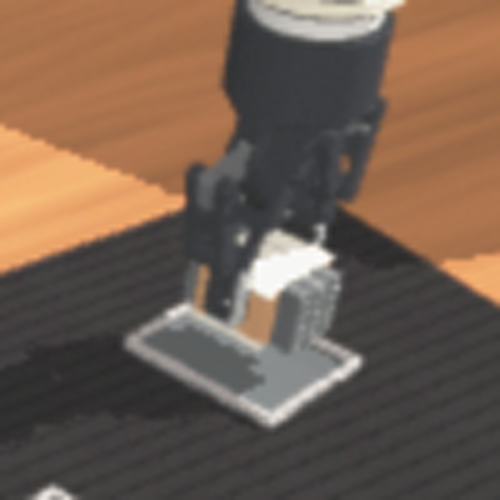

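The transformer at (285,290) is level and aligned over the short tray. Lowering.

Call:
drive_tool([
  [50,[0.03,-0.04,0.4],[0,0,0]],
  [50,[0.03,-0.04,0.7],[0,0,0]],
  [50,[0.03,-0.04,0.82],[0,0,0]],
  [50,[0.03,-0.04,0.86],[0,0,0]],
  [50,[0.03,-0.04,0.86],[0,0,0]],
])

```text
time: 21.32
tool_pos: [0.4745, 0.3594, 0.011]
eef_rot: [0.29, -3.128, 0.0]
ft_force: [-1.4, -1.0, 1.9]
width: 0.0533
grip_force: 65.7
```

Call:
drive_tool([
  [50,[0,0,0.03],[0,0,0]],
  [50,[0,0,0.03],[0,0,0]],
])

```text
time: 21.58
tool_pos: [0.4745, 0.3594, 0.011]
eef_rot: [0.29, -3.128, 0.0]
ft_force: [-5.2, -2.4, 10.3]
width: 0.0526
grip_force: 66.8
```

Call:
drive_tool([
  [50,[0,0,-0.03],[0,0,0]],
  [56,[0,0,-0.04],[0,0,0]],
  [62,[0,0,-0.05],[0,0,0]],
  [68,[0,0,-0.1],[0,0,0]],
  [72,[0,0,-0.4],[0,0,0]],
  [80,[0,0,-1.5],[0,0,0]],
  [84,[0,0,-3.5],[0,0,0]],
  [84,[0,0,-3.5],[0,0,0]],
])

```text
time: 22.58
tool_pos: [0.4785, 0.3617, 0.1204]
eef_rot: [-0.289, 3.119, 0.007]
ft_force: [0.0, 0.8, -0.2]
width: 0.0839
grip_force: 0.0
```

```bash
python3 go.py 476 -15.8 110 166
```

```text
shift [  2.396 -12.357   0.279] turn [0.066 0.101 4.916] t 22.575 q [ 0.53  0.47  1.64  0.    1.02 -1.22]
```

Call:
drive_tool([
  [84,[2.4,-12.35,0],[0,0,4.92]],
  [84,[2.4,-12.35,0],[0,0,4.92]],
  [84,[2.4,-12.35,0],[0,0,4.92]],
  [84,[2.4,-12.35,0],[0,0,4.92]],
  [84,[2.4,-12.35,0],[0,0,4.92]],
  [84,[2.4,-12.35,0],[0,0,4.92]],
  [84,[2.4,-12.35,0],[0,0,4.92]],
  [84,[2.4,-12.35,0],[0,0,4.92]],
  [84,[2.4,-12.35,0],[0,0,4.92]],
  [84,[2.4,-12.35,0],[0,0,4.92]],
])

```text
time: 23.82
tool_pos: [0.472, -0.0164, 0.1149]
eef_rot: [-0.38, -3.118, -0.0]
ft_force: [-0.4, 0.5, 0.2]
width: 0.0837
grip_force: 0.0
```

```bash
python3 - <<'E'
from h import *
im,d=r.snapshot('scene'); c=r.get_calibration('scene'); p=cloud(c,d); p[d==0]=0
def pc(q):
    m=cv2.minAreaRect((q[:,:2]*1000).astype(np.float32)); return np.round([*m[0],*m[1],m[2]],1)
z=p[...,2]; near=(abs(p[...,0]-.478)<.08)&(abs(p[...,1]+.015)<.07)
m=near&(z>.026)&(z<.038); print('hs',m.sum(),pc(p[m]),np.round(np.percentile(z[m],90)*1000,1))
m=(abs(p[...,0]-.475)<.06)&(abs(p[...,1]-.36)<.06)&(z>.036)&(z<.046); print('trafo',m.sum(),pc(p[m]),np.round(np.percentile(z[m],[10,50,90])*1000,1))
cv2.imwrite('pics/g8.png',np.hstack([cv2.resize(im[q:q+100,w:w+100,::-1],(400,400),interpolation=cv2.INTER_CUBIC) for q,w in((130,330),(160,205))]))
E
python3 go.py 476 -15.8 5 166
```

```text
hs 613 [473.9 -15.7  60.  124.6  76.2] 34.7
trafo 321 [474.9 361.5  72.2  56.6  11.8] [40.1 43.  44.5]
shift [-0.12   0.055  3.664] turn [ 0.002 -0.002  0.022] t 23.875 q [-0.18  0.33  1.91  0.    0.9  -1.51]
```

View pics/g8.png

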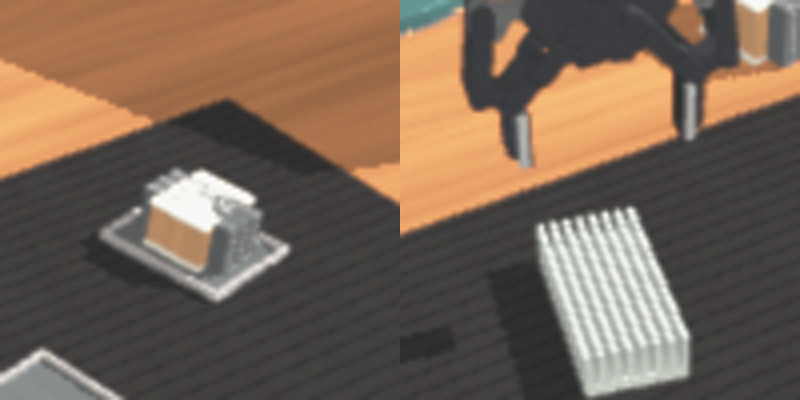

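The transformer stands flat in the short tray at (205,225). The heatsink is clear at (615,300), so I'm grasping it.

Call:
drive_tool([
  [84,[-0.09,0.04,1.5],[0,0,0]],
  [84,[-0.09,0.04,2.8],[0,0,0]],
  [84,[-0.09,0.04,3.4],[0,0,0]],
  [84,[-0.09,0.04,3.64],[0,0,0]],
  [76,[-0.09,0.04,3.64],[0,0,0]],
  [66,[-0.09,0.04,3.64],[0,0,0]],
  [55,[-0.09,0.04,3.64],[0,0,0]],
  [55,[-0.09,0.04,3.64],[0,0,0]],
  [55,[-0.09,0.04,3.64],[0,0,0]],
  [55,[-0.09,0.04,3.64],[0,0,0]],
], newtons=60)

```text
time: 25.12
tool_pos: [0.4759, -0.0174, 0.0069]
eef_rot: [0.383, 3.116, 0.0]
ft_force: [-1.3, 1.5, 5.8]
width: 0.059
grip_force: 65.1
```

Call:
drive_tool([
  [55,[0,0,-0.3],[0,0,0]],
  [55,[0,0,-1],[0,0,0]],
  [55,[0,0,-2.5],[0,0,0]],
  [55,[0,0,-2.5],[0,0,0]],
])

```text
time: 25.62
tool_pos: [0.4777, -0.0178, 0.0839]
eef_rot: [0.383, 3.111, -0.0]
ft_force: [0.6, 0.5, -3.0]
width: 0.0586
grip_force: 66.2
```

```bash
python3 go.py 597 168.6 80 190.5
```

```text
shift [-2.353  6.991  0.151] turn [-0.01   0.078 -4.904] t 25.625 q [-0.18  0.38  1.93  0.    0.82 -1.51]
```

Call:
drive_tool([
  [55,[-2.35,6.99,0],[0,0,-4.9]],
  [55,[-2.35,6.99,0],[0,0,-4.9]],
  [55,[-2.35,6.99,0],[0,0,-4.9]],
  [55,[-2.35,6.99,0],[0,0,-4.9]],
  [55,[-2.35,6.99,0],[0,0,-4.9]],
  [55,[-2.35,6.99,0],[0,0,-4.9]],
  [55,[-2.35,6.99,0],[0,0,-4.9]],
  [55,[-2.35,6.99,0],[0,0,-4.9]],
])

```text
time: 26.62
tool_pos: [0.5937, 0.1681, 0.0807]
eef_rot: [0.285, -3.128, 0.0]
ft_force: [0.4, -0.2, -2.9]
width: 0.0589
grip_force: 66.3
```

```bash
python3 go.py 597 168.6 35 190.5
```

```text
shift [-0.111 -0.003  1.524] turn [ 0.    -0.008 -0.017] t 26.625 q [ 0.16  0.55  1.62  0.    0.98 -1.59]
```

Call:
drive_tool([
  [55,[-0.1,0,0.8],[0,0,0]],
  [55,[-0.1,0,1.4],[0,0,0]],
  [55,[-0.1,0,1.5],[0,0,0]],
  [55,[-0.1,0,1.5],[0,0,0]],
  [55,[-0.1,0,1.5],[0,0,0]],
])

```text
time: 27.25
tool_pos: [0.5978, 0.1697, 0.0365]
eef_rot: [-0.287, 3.127, 0.0]
ft_force: [0.2, 0.5, -3.2]
width: 0.0587
grip_force: 66.2
```

```bash
python3 go.py 597 168.6 9 190.5
python3 - <<'E'
from h import *
im,d=r.snapshot('scene')
cv2.imwrite('pics/g9.png',cv2.resize(im[170:280,295:405,::-1],(500,500),interpolation=cv2.INTER_CUBIC))
E
```

```text
shift [ 0.035 -0.03   0.915] turn [ 0.001  0.014 -0.004] t 27.25 q [ 0.17  0.61  1.64  0.    0.89 -1.59]
```

View pics/g9.png

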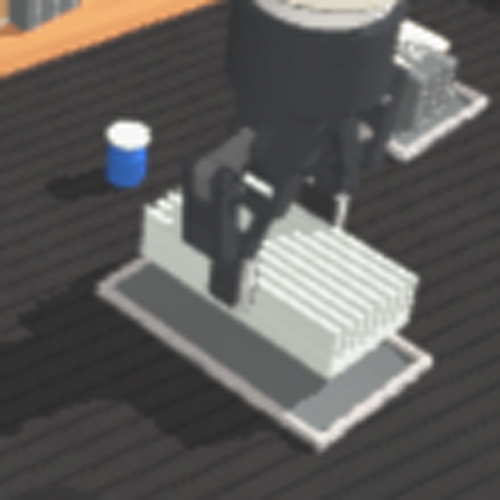

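The heatsink is level and aligned over the long tray. Lowering.

Call:
drive_tool([
  [55,[0.02,-0.02,0.4],[0,0,0]],
  [55,[0.02,-0.02,0.7],[0,0,0]],
  [55,[0.02,-0.02,0.82],[0,0,0]],
  [55,[0.02,-0.02,0.87],[0,0,0]],
  [55,[0.02,-0.02,0.87],[0,0,0]],
])

```text
time: 27.92
tool_pos: [0.5961, 0.1688, 0.01]
eef_rot: [0.287, -3.127, 0.0]
ft_force: [-3.0, -0.7, 4.1]
width: 0.0589
grip_force: 67.0
```

Call:
drive_tool([
  [55,[0,0,0.03],[0,0,0]],
  [55,[0,0,0.03],[0,0,0]],
])

```text
time: 28.18
tool_pos: [0.5961, 0.1688, 0.01]
eef_rot: [0.287, -3.127, 0.0]
ft_force: [-5.9, -1.4, 12.1]
width: 0.0589
grip_force: 68.2
```

Call:
drive_tool([
  [55,[0,0,-0.03],[0,0,0]],
  [62,[0,0,-0.04],[0,0,0]],
  [68,[0,0,-0.05],[0,0,0]],
  [72,[0,0,-0.1],[0,0,0]],
  [78,[0,0,-0.4],[0,0,0]],
  [80,[0,0,-1.5],[0,0,0]],
  [84,[0,0,-3.5],[0,0,0]],
  [84,[0,0,-5],[0,0,0]],
  [84,[0,0,-5],[0,0,0]],
  [84,[0,0,-5],[0,0,0]],
])

```text
time: 29.42
tool_pos: [0.5964, 0.1688, 0.1589]
eef_rot: [0.287, -3.128, -0.0]
ft_force: [-0.5, -1.3, -0.5]
width: 0.0842
grip_force: 0.0
```

Run:
```python
from h import *
im,d=r.snapshot('scene'); c=r.get_calibration('scene'); p=cloud(c,d); p[d==0]=0; z=p[...,2]
def pc(q):
    m=cv2.minAreaRect((q[:,:2]*1000).astype(np.float32)); return np.round([*m[0],*m[1],m[2]],1)
m=(abs(p[...,0]-.597)<.08)&(abs(p[...,1]-.169)<.06)&(z>.03)&(z<.039); print('hs',m.sum(),pc(p[m]),np.round(np.percentile(z[m],[50,90])*1000,1))
cv2.imwrite('pics/end.png',cv2.resize(im[...,::-1],(800,600),interpolation=cv2.INTER_CUBIC))
```

```text
hs 1032 [595.2 170.5 121.6  63.6  10.3] [35.3 37.6]
```

View pics/end.png

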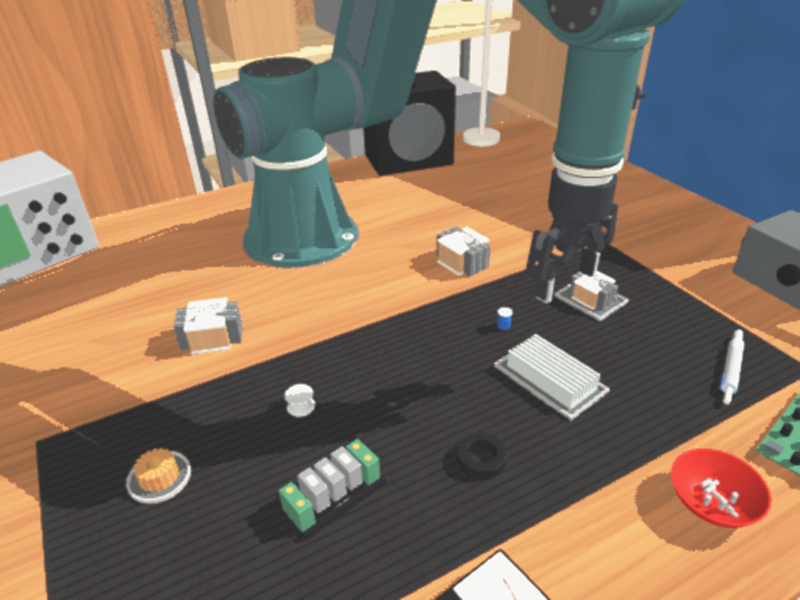

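All four parts are placed: choke in the dish at (158,470), relay in the row at (332,477), transformer at (595,290), heatsink at (552,372). The gripper is clear.

```bash
python3 -c "
from workcell import r
print(r.finish_job())"
```

```text
the job is handed in; nothing more can be done
None
```

I handed the job in at about 29 s of the 141 s: relay seated in the free socket with its neighbours unmoved, choke in the dish, transformer in the short tray and heatsink in the long tray, all released and flat in the last camera checks; the judge's verdict was not shown.

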